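Fit the mounting plate on the carriage and run it to the end stop

ROBOT

A 6-joint arm with a two-finger parallel gripper is mounted at the origin on the work surface. World frame = base frame: x ahead of the robot, y to its left, z up, the work surface at z = 0. Lengths are in m, angles in rad, forces in N, time in s.
With the tool pointing down it reaches from about 0.35 to 0.975 m from the base axis. Payload 4.9 kg.
Tool frame: the origin (TCP) lies midway between the tips of the shut fingers; the grasp point (between the pads) lies 19 mm behind it; x points along the fingers, z is the direction in which the jaws open and shut, and the axes are right-handed (so a half turn about x gives the same grasp; the last joint's range is limited). The gripper opens to 85 mm and grips with 20 to 120 N. Pads are 22 mm wide; open, the fingers measure 114 mm over their backs; the gripper's body (76 mm by 85 mm) begins 54 mm behind the grasp point. The pads swing forward as they close: fully open they stand 13 mm farther back than shut.
Start: joints at [-1.243, 0.053, 1.613, -0, 1.476, -0.119], TCP at [0.27, -0.564, 0.231] pointing down, gripper open.
Joint ranges: [-3.01, 3.01], [-1.01, 2.22], [0.06, 2.58], [-1.02, 4.17], [0.09, 2.62], [-3.14, 3.14]. Speed limits (rad/s): [2.57, 2.57, 3.14, 3.14, 3.14, 3.14].

INTERFACE

Orientations are given as a unit quaternion [w, x, y, z].
In Python, from plant import state, cams, workorder, nets gives the robot as it stands.
- The arm moves only by the tool play_rows, never from a script. Its argument "motion" is a list of rows, each a list of 3 entries, a list of its own where there are three numbers: the closure, from -1 (fully open) to 1 (shut), then the shift along the world's x, y, z in m, then the turn about the world's z in rad. A call has 1 to 5 rows; each row is the pose to reach, as a shift and turn from the pose commanded when the call began; what a row does not reach only later rows make up. A row lasts 1/10 s, in which the tool goes at most 50 mm and 8.59 degrees, less where a joint would pass 70% of its speed; a pose out of reach is approached as far as the arm can. A call with a gripper value outside its range is refused whole. The fingers move at their own pace and stop on an object; the grip force is fixed at half the most. Time passes only in rows, so rows that repeat a pose let the fingers close. It gives the time, the measured TCP pose, the force and the opening at its end, in the units of the state.
- state(): the state, without advancing time (a new reading comes with each control period).
- cams.grab_frame(name): name is "scene" or "side" or "wrist"; returns (picture, depth): 480x640x3 uint8, red, green, blue; 480x640 float32, m along the optical axis (not along the pixel's ray), 0 where there is no reading.
- cams.camera_info(name): a dict with "K" (3x3 intrinsics, pixels), "rvec" (rotation vector, rad) and "tvec" (3), from world to camera coordinates, as OpenCV has them. Camera axes: x right, y down, z forward; pixel columns grow to the right and rows downward; lengths in m; the calibration is good to about 2 mm. A picture is of the moment at which its call begins: read the wrist's pose just before it. camera_info takes no time and is no camera call; for the wrist camera it gives the pose at the moment of the call.
- workorder.job_done(): hands the job in, once; it reports no verdict.
Trained networks look in the newest picture that a camera, given by its name, has taken for a name from the list of things; names that differ only in an ending like _2 or _b are one class to them, and where a whole thing is asked for, a point or a joint stands for the part that bears it (a point fixed in the world has none). Each returns a list of dicts, best first, with "score" (0 to 1); they miss things now and then, are a little off and sometimes report something else, mostly with a low value. They report only what shows in the picture. A call takes as long as a camera call. They do not tell look-alikes from the thing itself.
- nets.recognise(camera, target): "at" ([x, y, z] in m, in world coordinates, good to about 4 mm: the middle of the surface that is visible of it).
- nets.landmark_of(camera, target): "at" ([x, y, z] in m, in world coordinates, good to about 4 mm: a listed point, or the origin of a listed thing).
The state is a dict: "time": time; "joint_pos": joint angles; "joint_vel": joint speeds; "joint_efforts": joint torques, N m; "tool_pos": TCP position; "tool_rot": TCP orientation; "contact_force": force on the tool from outside, world axes, zero at the start; "ft_torque": the same for the moment, N m; "gripper_width": opening from 0.0 (shut) to 1.0 (fully open).
Only numpy, scipy, OpenCV 4.12 (cv2) and the standard library are available. Lean on these libraries where they do the work, as an engineer would, in place of code of your own. Each camera call takes 0.05 s, during which the arm holds its last target.

TASK

Pick up the aluminium mounting plate by its upright lug and gently slide it along the top of the carriage on the linear axis until you feel its two holes drop over the carriage's studs, so that it sits fully home and flat there. Then, with the plate, push the carriage along the rail until the plate rests against the black end stop, and let go. Never press or push hard, and leave the can, pulley and screwdriver alone.

Things in the scene. Friction and masses are not known exactly. Their poses are not given: they have to be found in the camera images.
- rail: Linear axis fixed to the bench: aluminium extrusion 370 mm long, 40 wide, 40 high, a low steel rail on top, a steel carriage riding on it. Origin: centre of its underside, on the bench; x along the rail towards the end stop, y across, z up. The carriage slides along x with steady friction: it stays put under 9 N and takes about 9 to 12 N to push; nothing springs back.
- search_start (a point): Fixed point of the rail, 60 mm up, 64 mm from its origin towards -x; axes as the rail's. The carriage (84 mm along x, 38 wide, flat top 60 mm above the bench) starts with its centre 6 to 42 mm beyond here towards the stop; just where is not measured. On its centre line 24 mm either side of its centre stand two round studs, 8 mm thick, 10 mm high, flat tips, edges barely broken.
- stop_face (a point): Fixed point on the face of the end stop, on the centre line, 60 mm up, 155 mm from the rail's origin towards +x; axes as the rail's. The stop is a black block 44 mm wide, 26 mm long beyond this face, its top 76 mm above the bench. The plate's end meets it before the carriage does.
- bracket_grip (a point): Loose aluminium plate 146 (x) by 50 (y) by 5 mm, 0.13 to 0.21 kg, flat on the bench, with a black upright lug in its middle, 26 mm long (x), 12 thick (y), its top 55 mm above the plate's underside. This point: the lug's centre, 30 mm above the underside; z up. It is 100 mm above the bench when the plate lies on the stud tips, 90 mm when it is seated on the carriage.
- bracket_hole (a point): Centre of one of the plate's two holes, on its underside: 24 mm from the lug's centre along the plate's x, on its centre line; the other lies 24 mm to the other side. Both go right through, 10 mm along x by 11 mm along y. The plate's two ends are alike. Axes as the plate's.
- can: Closed aluminium can, 56 mm in diameter, 160 mm high, standing; origin at the centre of its underside. Leave it.
- pulley: Small aluminium pulley, 32 mm in diameter, 24 mm high, standing; origin at the centre of its underside. Leave it.
- driver: Screwdriver lying on the bench along its x axis; origin under its middle. Leave it.
There are look-alikes about, which are no part of the job. Leave any blue or orange look-alike of the part that bears bracket_grip alone.

How it is judged:
On the way:
1. the plate sits fully home on both studs where the carriage stood, before it is pushed along (z of bracket_grip in the frame of rail between 0.088 and 0.0925 m and y of bracket_grip in the frame of rail between -0.004 and 0.004 m and angle between bracket_grip's own z axis and vertical below 0.05 rad and angle between the x axis of bracket_grip and the x axis of rail, either way round below 0.1 rad and x of bracket_grip in the frame of search_start between 0 and 0.05 m), for 0.2 s.
At the end, for the whole second after the job is handed in: The plate is released and at rest, fully home over both studs (its lug's centre 88 to 92.5 mm above the bench, within 4 mm of the rail's centre line, tilted under 0.05 rad, in line with the rail within 0.1 rad), its end within 5 mm of the end stop's face (lug's centre 68 to 78 mm from it) (z of bracket_grip in the frame of rail between 0.088 and 0.0925 m and y of bracket_grip in the frame of rail between -0.004 and 0.004 m and angle between bracket_grip's own z axis and vertical below 0.05 rad and angle between the x axis of bracket_grip and the x axis of rail, either way round below 0.1 rad and x of bracket_grip in the frame of stop_face between -0.078 and -0.068 m and linear speed of bracket below 0.01 m/s); the robot touches nothing.
It fails at once if the plate is pressed or pushed against the axis (studs, carriage, stop) with more than 50 N (contact force between bracket and rail above 50 N).
It fails at once if the can is moved more than 20 mm or tipped (distance of can from where it was at the start of the episode above 0.02 m or angle between can's own z axis and vertical above 0.3 rad).
It fails at once if the pulley is moved more than 20 mm or tipped (distance of pulley from where it was at the start of the episode above 0.02 m or angle between pulley's own z axis and vertical above 0.3 rad).
It fails at once if the screwdriver is moved more than 20 mm (distance of driver from where it was at the start of the episode above 0.02 m).
It also fails if it takes over 72 s, if anything falls off the work surface, if the arm or the gripper's body presses on something with over 40 N, if the wrist force passes 120 N, or if a joint passes its speed limit or range.

## Working session

There is one attempt and no reset: what is moved stays moved. The work goes in short steps, Python scripts to look and compute and a tool call to move; the robot and the scene stay as the last step left them, time stands still between calls to the robot, and variables do not carry over. Pictures are saved under pics/ and viewed, and the job is handed in when it is done.

Besides the shell and the picture viewer there is one more tool, called after "Request:" in YAML: its name, and indented under it one key for each argument. play_rows: Moves the arm, as the interface text tells. Its arguments: {"type":"object","properties":{"motion":{"type":"array","items":{"type":"array"}}},"required":["motion"]}

```bash
ls; mkdir -p pics
python3 - <<'E'
from plant import state,cams,nets
import cv2
s=state();print({k:s[k] for k in('time','tool_pos','tool_rot','contact_force','gripper_width')})
for c in("scene","side"):
    p,d=cams.grab_frame(c);cv2.imwrite(f"pics/{c}0.png",p[:,:,::-1])
    for t in("bracket_grip","rail","search_start","stop_face","bracket_hole"):
        print(c,t,[(([round(float(v),4) for v in r['at']]),round(r['score'],2)) for r in nets.landmark_of(c,t)][:4])
E
```

```text
pics
{'time': 0.0, 'tool_pos': array([ 0.26985965, -0.56304287,  0.23003582]), 'tool_rot': array([ 0.59778134,  0.37725826,  0.59893079, -0.37631848]), 'contact_force': array([ 0.27307819, -0.27119395, -0.92217751]), 'gripper_width': 0.9971004909461005}
scene bracket_grip [([0.3126, -0.1362, 0.0266], 0.78), ([0.5209, -0.2639, 0.0258], 0.71), ([0.5026, -0.1063, 0.0333], 0.66), ([0.3257, -0.3229, 0.0313], 0.62)]
scene rail [([0.5419, 0.1563, -0.0027], 0.74)]
scene search_start [([0.4817, 0.1778, 0.0642], 0.96)]
scene stop_face [([0.6913, 0.1099, 0.0582], 0.59)]
scene bracket_hole [([0.5019, -0.2686, 0.0033], 0.91), ([0.5291, -0.1109, -0.0029], 0.85), ([0.29, -0.1546, 0.0009], 0.6), ([0.3077, -0.3265, 0.0001], 0.57)]
side bracket_grip [([0.5027, -0.1084, 0.0272], 0.94), ([0.3288, -0.326, 0.0333], 0.8), ([0.3155, -0.1372, 0.0319], 0.77), ([0.5231, -0.2644, 0.0309], 0.59)]
side rail [([0.5425, 0.1592, 0.0014], 0.83)]
side search_start [([0.485, 0.1751, 0.0592], 0.91), ([0.5251, -0.1102, -0.0036], 0.61)]
side stop_face [([0.6924, 0.1119, 0.0583], 0.7)]
side bracket_hole [([0.5264, -0.1124, -0.0041], 0.96), ([0.2964, -0.1546, -0.0013], 0.89), ([0.5018, -0.2696, -0.0027], 0.8), ([0.3111, -0.3264, 0.0021], 0.75)]
```

View pics/scene0.png

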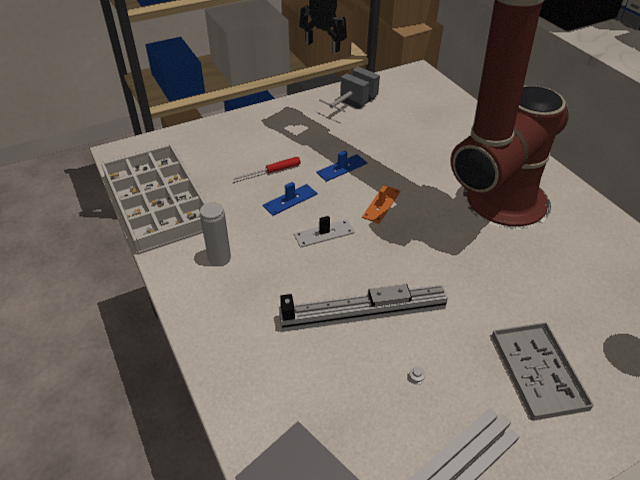

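View pics/side0.png

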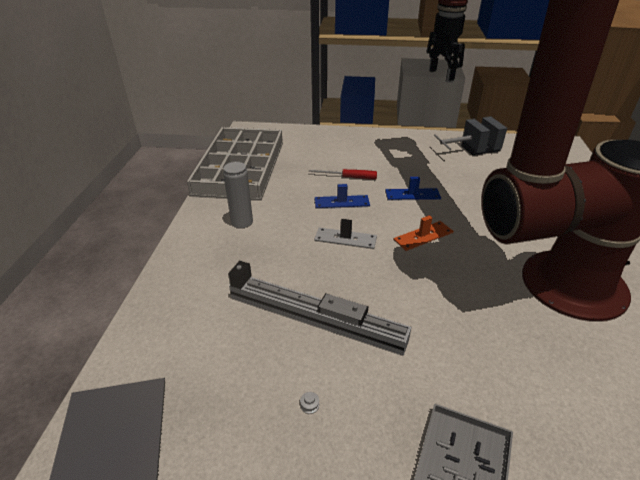

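```bash
cat > h.py <<'E'
import numpy as np,cv2
from plant import state,cams,nets
def cloud(c,d):
    i=cams.camera_info(c);K=np.array(i['K']);R=cv2.Rodrigues(np.array(i['rvec'],float))[0];t=np.array(i['tvec'],float).ravel()
    v,u=np.indices(d.shape)
    P=np.stack([(u-K[0,2])/K[0,0]*d,(v-K[1,2])/K[1,1]*d,d],-1)
    return (P-t)@R
def proj(c,p):
    i=cams.camera_info(c);return cv2.projectPoints(np.array(p,float).reshape(-1,3),np.array(i['rvec'],float),np.array(i['tvec'],float),np.array(i['K'],float),None)[0].reshape(-1,2)
E
python3 - <<'E'
from h import *
for c in("scene","side"):
    p,d=cams.grab_frame(c);W=cloud(c,d)
    np.savez(f'{c}0.npz',p=p,d=d,W=W)
    z=W[...,2];ok=d>0
    m=ok&(abs(W[...,0]-.503)<.12)&(abs(W[...,1]+.107)<.07)
    print(c,'bench z',np.median(z[m]))
    m2=m&(z>.02)&(z<.08)&(abs(W[...,0]-.503)<.03)&(abs(W[...,1]+.107)<.03);print('lug',m2.sum(),W[m2].mean(0),W[m2].min(0),W[m2].max(0))
    m3=m&(z>.003)&(z<.01)
    r=cv2.minAreaRect(W[m3][:,:2].astype(np.float32)*1000);print('plate',m3.sum(),r)
    m4=ok&(z>.03)&(z<.1)&(W[...,0]>.3)&(W[...,0]<.8)&(W[...,1]>.02)&(W[...,1]<.28)
    r=cv2.minAreaRect(W[m4][:,:2].astype(np.float32)*1000);print('rail',m4.sum(),r)
    m5=m4&(z>.056)&(z<.064)
    r=cv2.minAreaRect(W[m5][:,:2].astype(np.float32)*1000);print('carr',m5.sum(),r,np.median(z[m5]))
    m6=m4&(z>.066);print('stop+studs',m6.sum(),W[m6&(W[...,0]<.6)].round(3).tolist()[:20])
p=np.load('scene0.npz')['p'];q=np.load('side0.npz')['p']
a=cv2.resize(p[195:265,260:420],(800,350));b=cv2.resize(q[180:250,300:460] ,(800,350))
cv2.imwrite('pics/crop1.png',np.vstack([a,b])[:600,:,::-1])
E
```

```text
scene bench z -0.0006123641583723261
lug 143 [ 0.50482036 -0.10343024  0.04022047] [ 0.48913443 -0.11859926  0.02018414] [ 0.5192706  -0.0969577   0.05731761]
plate 473 ((502.3898620605469, -106.81002807617188), (134.73959350585938, 238.5991668701172), 89.65982818603516)
rail 3158 ((545.6671142578125, 158.16314697265625), (49.18286895751953, 369.69287109375), 72.0839614868164)
carr 546 ((584.3645629882812, 146.3238525390625), (41.39927673339844, 281.1648864746094), 73.32231903076172) 0.05867923300591627
stop+studs 249 [[0.473, 0.18, 0.072], [0.469, 0.179, 0.069], [0.466, 0.182, 0.07], [0.474, 0.182, 0.071], [0.47, 0.181, 0.068], [0.468, 0.182, 0.068], [0.466, 0.182, 0.067], [0.472, 0.184, 0.069], [0.471, 0.185, 0.07], [0.516, 0.165, 0.07], [0.515, 0.167, 0.071], [0.511, 0.166, 0.068], [0.517, 0.167, 0.068], [0.513, 0.169, 0.068], [0.519, 0.17, 0.07], [0.517, 0.17, 0.069], [0.514, 0.17, 0.067]]
side bench z 0.001098902243888873
lug 171 [ 0.50211547 -0.1022341   0.04110983] [ 0.48874196 -0.11172959  0.02017219] [ 0.51551467 -0.09765702  0.05758458]
plate 793 ((503.04302978515625, -107.00070190429688), (139.2087860107422, 237.427978515625), 89.8333740234375)
rail 4089 ((543.919677734375, 156.20751953125), (46.90503692626953, 370.27587890625), 72.8175277709961)
carr 787 ((581.2386474609375, 144.21726989746094), (46.248905181884766, 278.89337158203125), 73.00413513183594) 0.06029986784989122
stop+studs 302 [[0.517, 0.164, 0.069], [0.515, 0.165, 0.071], [0.513, 0.163, 0.069], [0.511, 0.164, 0.07], [0.516, 0.167, 0.07], [0.515, 0.168, 0.071], [0.513, 0.166, 0.07], [0.511, 0.166, 0.069], [0.516, 0.169, 0.069], [0.515, 0.168, 0.068], [0.512, 0.17, 0.071], [0.511, 0.168, 0.069], [0.516, 0.17, 0.068], [0.514, 0.169, 0.067], [0.512, 0.171, 0.069], [0.511, 0.17, 0.068], [0.514, 0.172, 0.067], [0.469, 0.177, 0.069], [0.467, 0.178, 0.071], [0.471, 0.179, 0.069]]
```

View pics/crop1.png

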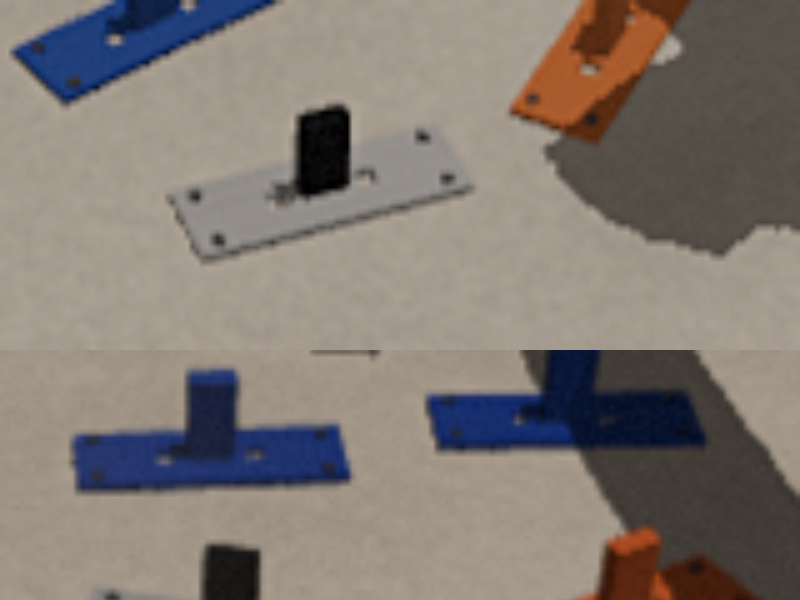

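Run:
```python
from h import *
from scipy.spatial.transform import Rotation as Ro
s=state();R=Ro.from_quat(np.roll(s['tool_rot'],-1)).as_matrix();print(R.round(3))
i=cams.camera_info('wrist');Rc=cv2.Rodrigues(np.array(i['rvec']))[0];print('campos',-Rc.T@np.ravel(i['tvec']),Rc.round(2).tolist())
for c in("scene","side"):
    f=np.load(c+'0.npz')
    cams.grab_frame(c)
    for t in("can","pulley","driver"): print(c,t,[(np.round(r['at'],3),round(r['score'],2)) for r in nets.landmark_of(c,t)][:2])
    W=f['W'];z=W[...,2];p=f['p'].astype(int)
    m=(f['d']>0)&(abs(W[...,0]-.503)<.09)&(abs(W[...,1]+.107)<.055)&(z>-.005)&(z<.012)
    print(np.percentile(p[m],[10,50,90],axis=0))
```

```text
[[-0.     0.902  0.432]
 [-0.     0.432 -0.902]
 [-1.    -0.     0.   ]]
campos [ 0.33029629 -0.53487175  0.37356   ] [[0.43, -0.9, -0.0], [-0.87, -0.42, 0.27], [-0.24, -0.11, -0.96]]
scene can [(array([ 0.767, -0.144, -0.003]), 0.76), (array([ 0.53 ,  0.346, -0.003]), 0.31)]
scene pulley [(array([ 0.535,  0.347, -0.001]), 0.68)]
scene driver [(array([ 0.532, -0.4  , -0.002]), 0.69)]
[[128. 123. 116.]
 [163. 153. 141.]
 [168. 158. 146.]]
side can [(array([ 0.767, -0.146, -0.005]), 0.9)]
side pulley [(array([0.526, 0.347, 0.002]), 0.74), (array([ 0.53 , -0.4  , -0.002]), 0.3)]
side driver [(array([ 0.528, -0.397, -0.   ]), 0.75)]
[[114. 108. 102.]
 [158. 147. 133.]
 [165. 153. 139.]]
```

Request:
play_rows:
  motion:
    - [-1,[0.022,0.045,0],-0.12]
    - [-1,[0.044,0.09,0],-0.24]
    - [-1,[0.066,0.134,0],-0.36]
    - [-1,[0.088,0.178,0],-0.48]
    - [-1,[0.11,0.222,0],-0.6]

```text
time: 1.6
tool_pos: [0.3806, -0.3399, 0.2315]
tool_rot: [0.459, 0.538, 0.459, -0.538]
contact_force: [-0.3, 0.2, 0.5]
gripper_width: 0.998
```

Request:
play_rows:
  motion:
    - [-1,[0.022,0.045,0],-0.03]
    - [-1,[0.044,0.09,0],-0.03]
    - [-1,[0.066,0.134,0],-0.03]
    - [-1,[0.088,0.178,0],-0.03]
    - [-1,[0.11,0.222,0],-0.03]

```text
time: 2.1
tool_pos: [0.4906, -0.1177, 0.2317]
tool_rot: [0.453, 0.544, 0.452, -0.543]
contact_force: [0.2, -0.9, 0.4]
gripper_width: 1.003
```

Request:
play_rows:
  motion:
    - [-1,[0.013,0.011,0],0]
    - [-1,[0.013,0.011,0],0]
    - [-1,[0.013,0.011,0],0]
    - [-1,[0.013,0.011,0],0]

```text
time: 2.5
tool_pos: [0.5026, -0.1099, 0.2312]
tool_rot: [-0.452, -0.544, -0.452, 0.544]
contact_force: [-0.1, -0.6, -0.7]
gripper_width: 0.998
```

Run:
```python
from h import *
s=state();print(s['time'],s['tool_pos'],s['tool_rot'],s['joint_pos'],s['contact_force'])
c='wrist';p,d=cams.grab_frame(c);W=cloud(c,d);np.savez('w1.npz',p=p,d=d,W=W);cv2.imwrite('pics/w1.png',p[:,:,::-1])
for t in("bracket_grip","bracket_hole"): print(t,[(np.round(r['at'],4),round(r['score'],2)) for r in nets.landmark_of(c,t)][:3])
```

```text
2.5 [ 0.5025675  -0.10992104  0.23118342] [-0.45163112 -0.54386473 -0.45168164  0.54426481] [-3.59814725e-01 -2.15515206e-01  1.86584269e+00 -4.57578208e-04
  1.49160745e+00  1.39609872e+00] [-0.06729458 -0.57293656 -0.71404399]
bracket_grip [(array([ 0.3288, -0.3238,  0.0303]), 0.95), (array([ 0.317 , -0.1378,  0.0299]), 0.86), (array([ 0.4973, -0.1056,  0.0313]), 0.72)]
bracket_hole [(array([ 0.5253, -0.1088,  0.0007]), 0.92), (array([ 0.2919, -0.1487, -0.0008]), 0.92), (array([ 0.3057, -0.3238,  0.0052]), 0.81)]
```

View pics/w1.png

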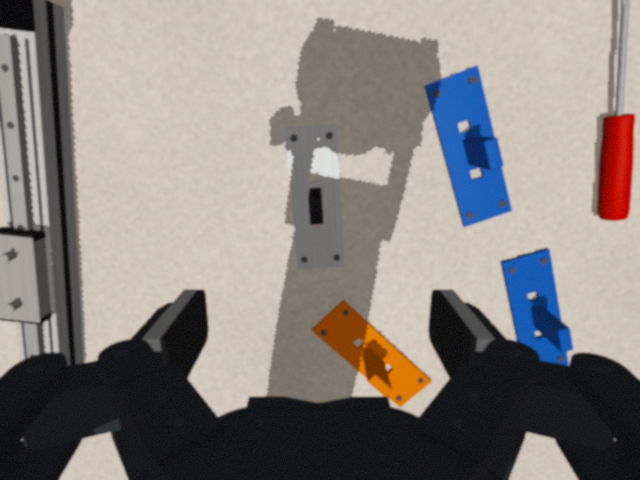

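```bash
cat >> h.py <<'E'
def back(c,uv,z,info=None):
    i=info or cams.camera_info(c);K=np.array(i['K'],float);R=cv2.Rodrigues(np.array(i['rvec'],float))[0];t=np.array(i['tvec'],float).ravel()
    uv=np.array(uv,float).reshape(-1,2);r=np.c_[(uv[:,0]-K[0,2])/K[0,0],(uv[:,1]-K[1,2])/K[1,1],np.ones(len(uv))]@R
    o=-R.T@t;return o+r*((z-o[2])/r[:,2])[:,None]
E
python3 - <<'E'
from h import *
f=np.load('w1.npz');p=f['p'];W=f['W']
cv2.imwrite('pics/w1c.png',cv2.resize(p[110:285,250:390],(480,600),interpolation=cv2.INTER_CUBIC)[:,:,::-1])
cv2.imwrite('pics/w1r.png',cv2.resize(p[220:340,0:100],(500,600),interpolation=cv2.INTER_CUBIC)[:,:,::-1])
q=back('wrist',[(294,138),(329,136),(304,260),(337,257)],.005);print(q.round(4),q.mean(0))
a=(q[0]+q[1]-q[2]-q[3]);print('yaw',np.arctan2(a[1],a[0]),np.linalg.norm(a[:2])/2)
z=W[...,2];m=(f['d']>0)&(abs(W[...,0]-.5)<.04)&(abs(W[...,1]+.107)<.04)&(z>.045)&(z<.065);r=cv2.minAreaRect(W[m][:,:2].astype(np.float32)*1000);print('lugtop',m.sum(),np.median(z[m]),r)
E
```

```text
[[ 0.5642 -0.0982  0.005 ]
 [ 0.5598 -0.1317  0.005 ]
 [ 0.4402 -0.0836  0.005 ]
 [ 0.4371 -0.1183  0.005 ]] [ 0.50029987 -0.10794805  0.005     ]
yaw -0.11341400561231761 0.12416494181841996
lugtop 411 0.05458447254010545 ((501.26446533203125, -108.27482604980469), (11.967010498046875, 26.049867630004883), 83.38273620605469)
```

View pics/w1c.png

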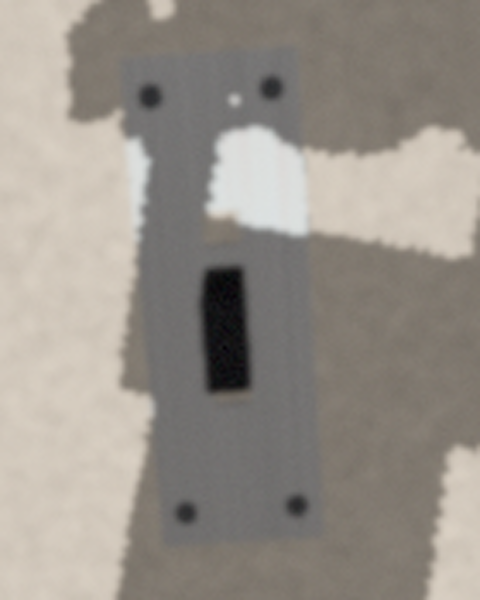

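View pics/w1r.png

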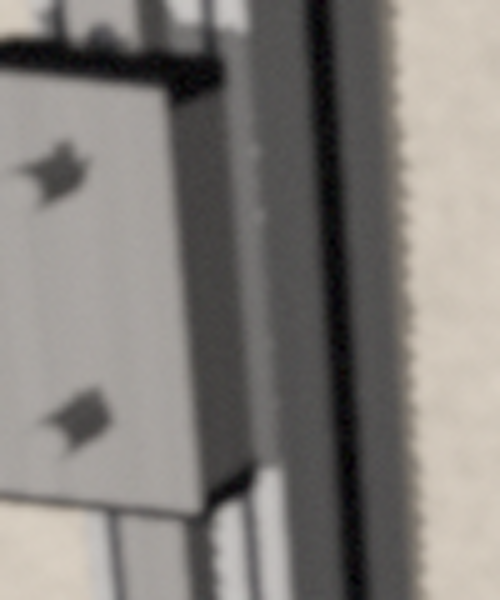

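Request:
play_rows:
  motion:
    - [-1,[-0.002,0.05,0],-0.06]
    - [-1,[-0.004,0.1,0],-0.12]
    - [-1,[-0.006,0.15,0],-0.12]
    - [-1,[-0.008,0.2,0],-0.12]
    - [-1,[-0.01,0.24,0],-0.12]

```text
time: 3.15
tool_pos: [0.4927, 0.1329, 0.2316]
tool_rot: [0.419, 0.57, 0.419, -0.57]
contact_force: [0.3, -0.7, -0.1]
gripper_width: 1.003
```

Request:
play_rows:
  motion:
    - [-1,[0,0.044,0],0]
    - [-1,[0,0.044,0],0]
    - [-1,[0,0.044,0],0]

```text
time: 3.45
tool_pos: [0.493, 0.1754, 0.2313]
tool_rot: [-0.419, -0.569, -0.419, 0.57]
contact_force: [-0.3, -0.3, -0.4]
gripper_width: 0.999
```

Run:
```python
from h import *
s=state();print(s['time'],s['tool_pos'],s['contact_force'])
c='wrist';p,d=cams.grab_frame(c);W=cloud(c,d);np.savez('w2.npz',p=p,d=d,W=W);cv2.imwrite('pics/w2.png',p[:,:,::-1])
z=W[...,2];ok=(d>0)&(W[...,0]>.42)&(W[...,0]<.56)&(abs(W[...,1]-.175)<.06)
print('top',np.median(z[ok&(z>.055)&(z<.064)]))
m=ok&(z>.0555)&(z<.0635);m=m.astype(np.uint8)
n,l,st,_=cv2.connectedComponentsWithStats(m);k=1+st[1:,4].argmax();r=cv2.minAreaRect(W[l==k][:,:2].astype(np.float32)*1000);print('carr',r)
m=(ok&(z>.066)&(z<.075)).astype(np.uint8)
n,l,st,cc=cv2.connectedComponentsWithStats(m)
for k in range(1,n):
    if st[k,4]>10: print('stud',st[k,4],cc[k],W[l==k].mean(0).round(4),(W[l==k].max(0)-W[l==k].min(0)).round(4))
for t in("rail","search_start","stop_face"): print(t,[(np.round(r['at'],4),round(r['score'],2)) for r in nets.landmark_of(c,t)][:2])
```

```text
3.45 [0.49297557 0.17538841 0.23126899] [-0.25816091 -0.28298713 -0.42228638]
top 0.059586738957613766
carr ((489.86865234375, 171.31329345703125), (38.14887619018555, 87.81122589111328), 72.4275894165039)
stud 76 [322.13157895 185.63157895] [0.5129 0.1643 0.0694] [0.0075 0.0075 0.0052]
stud 73 [322.04109589 241.20547945] [0.4673 0.1785 0.0693] [0.0075 0.008  0.0052]
rail [(array([0.5402, 0.1534, 0.0012]), 0.64)]
search_start [(array([0.4857, 0.1715, 0.0602]), 0.7)]
stop_face []
```

View pics/w2.png

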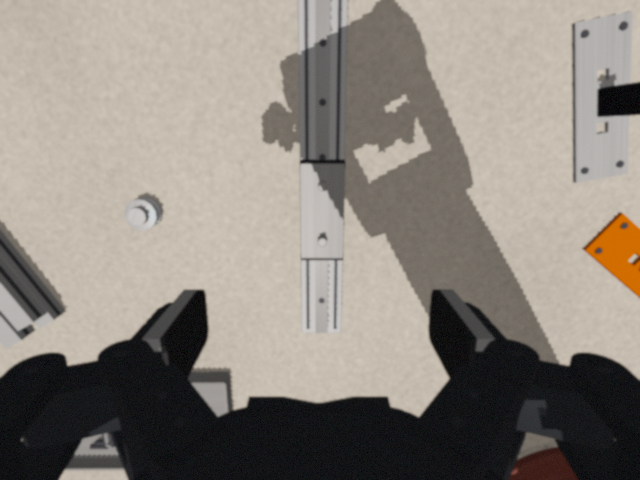

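Request:
play_rows:
  motion:
    - [-1,[0.0015,-0.05,0],0.06]
    - [-1,[0.003,-0.1,0],0.12]
    - [-1,[0.0045,-0.15,0],0.188]
    - [-1,[0.006,-0.2,0],0.188]
    - [-1,[0.0075,-0.24,0],0.188]

```text
time: 4.15
tool_pos: [0.4999, -0.0683, 0.2316]
tool_rot: [0.47, 0.529, 0.469, -0.529]
contact_force: [1.2, 0.6, -0.6]
gripper_width: 0.999
```

Request:
play_rows:
  motion:
    - [-1,[0.001,-0.043,0],0]
    - [-1,[0.001,-0.043,-0.03],0]
    - [-1,[0.001,-0.043,-0.07],0]
    - [-1,[0.001,-0.043,-0.11],0]
    - [-1,[0.001,-0.043,-0.14],0]

```text
time: 4.65
tool_pos: [0.4999, -0.1087, 0.0888]
tool_rot: [-0.469, -0.528, -0.47, 0.529]
contact_force: [0.5, -0.8, -0.1]
gripper_width: 0.996
```

Request:
play_rows:
  motion:
    - [-1,[0.001,0.0005,-0.03],0]
    - [-1,[0.001,0.0005,-0.055],0]
    - [-1,[0.001,0.0005,-0.075],0]
    - [-1,[0.001,0.0005,-0.075],0]
    - [-1,[0.001,0.0005,-0.075],0]

```text
time: 5.15
tool_pos: [0.5023, -0.1079, 0.0166]
tool_rot: [-0.47, -0.528, -0.47, 0.528]
contact_force: [-0.5, 0.0, -0.1]
gripper_width: 1.006
```

Request:
play_rows:
  motion:
    - [0.0,[0,0,0],0]
    - [0.4,[0,0,0],0]
    - [1,[0,0,0],0]
    - [1,[0,0,0],0]
    - [1,[0,0,0],0]

```text
time: 5.65
tool_pos: [0.5027, -0.1072, 0.0166]
tool_rot: [0.471, 0.528, 0.47, -0.528]
contact_force: [-0.7, -2.9, 4.6]
gripper_width: 0.146
```

Request:
play_rows:
  motion:
    - [1,[0,0,0],0]
    - [1,[0,0,0],0]
    - [1,[0,0,0],0]
    - [1,[0,0,0],0]
    - [1,[0,0,0],0]

```text
time: 6.15
tool_pos: [0.5028, -0.1072, 0.0167]
tool_rot: [0.471, 0.528, 0.47, -0.528]
contact_force: [-0.9, 1.3, 5.9]
gripper_width: 0.13
```

Request:
play_rows:
  motion:
    - [1,[0,0,0.01],0]
    - [1,[0,0,0.04],0]
    - [1,[0,0,0.08],0]
    - [1,[0,0,0.11],0]
    - [1,[0,0,0.11],0]

```text
time: 6.65
tool_pos: [0.5056, -0.1082, 0.1316]
tool_rot: [0.473, 0.53, 0.467, -0.526]
contact_force: [0.3, 0.0, -2.3]
gripper_width: 0.137
```

Run:
```python
from h import *
s=state();print(s['time'],s['tool_pos'],s['contact_force'],s['gripper_width'])
c='wrist';p,d=cams.grab_frame(c);W=cloud(c,d);np.savez('w3.npz',p=p,d=d,W=W);cv2.imwrite('pics/w3.png',p[:,:,::-1])
p,d=cams.grab_frame('side');cv2.imwrite('pics/s3.png',cv2.resize(p[130:310,270:470],(667,600))[:,:,::-1])
s=state();print(s['tool_pos'],s['contact_force'])
```

```text
6.65 [ 0.50556145 -0.10820896  0.13160475] [ 0.30172974  0.03012579 -2.27039917] 0.13678814307981038
[ 0.50235594 -0.10708367  0.12618643] [-0.18575076 -0.78912116 -2.33826972]
```

View pics/w3.png

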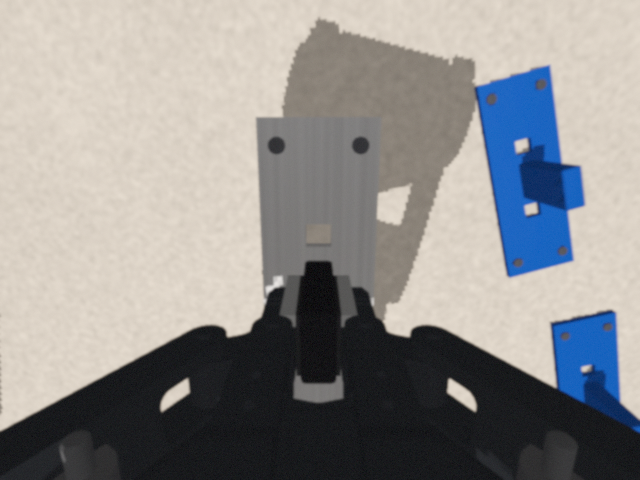

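View pics/s3.png

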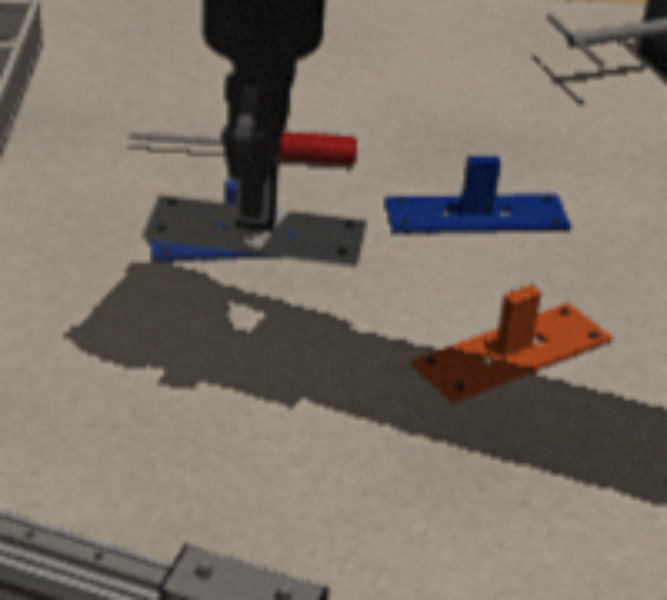

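Run:
```python
from h import *
from scipy.spatial.transform import Rotation as Ro
s=state()
c='wrist';p,d=cams.grab_frame(c);W=cloud(c,d);np.savez('w4.npz',p=p,d=d,W=W)
zt=s['tool_pos'][2]-.0117
g=cv2.cvtColor(p,cv2.COLOR_RGB2GRAY)
out=[]
for u0,v0 in((276,145),(361,145)):
    w=255.-g[v0-14:v0+15,u0-14:u0+15];w=np.clip(w-190,0,None) if 0 else (g[v0-14:v0+15,u0-14:u0+15]<80).astype(float)
    vv,uu=np.indices(w.shape);out.append((u0-14+(uu*w).sum()/w.sum(),v0-14+(vv*w).sum()/w.sum()))
print(out)
m=W[(np.abs(W[...,2]-zt)<.006)&(d>0)];print('plate top z',np.median(m[:,2]),zt)
q=back(c,out,np.median(m[:,2]));mid=q.mean(0)
R=Ro.from_quat(np.roll(s['tool_rot'],-1)).as_matrix();
ax=R[:2,1];ax/=np.linalg.norm(ax);jw=R[:2,2]
if ax[0]<0: ax=-ax
dd=q[0]-q[1];yaw=np.arctan2(dd[1],dd[0])-np.pi/2
rel=mid[:2]-s['tool_pos'][:2];print(s['tool_pos'],'tool yaw',np.arctan2(ax[1],ax[0]),'plate yaw',yaw,'along',rel@ax,'across(jaw)',rel@jw,jw,'sep',np.linalg.norm(dd))
cv2.imwrite('pics/w4.png',cv2.resize(p[100:300,220:420],(600,600))[:,:,::-1])
```

```text
[(np.float64(275.9526066350711), np.float64(145.0568720379147)), (np.float64(360.25714285714287), np.float64(145.02380952380952))]
plate top z 0.11253540695571759 0.11448643470817686
[ 0.50235594 -0.10708367  0.12618643] tool yaw -0.11518128293783134 plate yaw -0.1144581061143981 along 0.059531090958656864 across(jaw) 9.532384581312304e-05 [-0.11492682 -0.99337395] sep 0.034147329869937904
```

Request:
play_rows:
  motion:
    - [1,[-0.002,0.03,0],-0.03]
    - [1,[-0.005,0.075,0],-0.08]
    - [1,[-0.008,0.12,0],-0.13]
    - [1,[-0.011,0.165,0],-0.189]
    - [1,[-0.014,0.21,0],-0.189]

```text
time: 7.3
tool_pos: [0.4863, 0.1044, 0.1233]
tool_rot: [-0.417, -0.569, -0.419, 0.572]
contact_force: [0.5, -0.4, -2.1]
gripper_width: 0.134
```

Request:
play_rows:
  motion:
    - [1,[-0.002,0.03,0],0]
    - [1,[-0.003,0.055,0],0]
    - [1,[-0.003,0.07,0],0]
    - [1,[-0.003,0.07,0],0]
    - [1,[-0.003,0.07,0],0]

```text
time: 7.8
tool_pos: [0.4849, 0.1722, 0.125]
tool_rot: [-0.418, -0.569, -0.419, 0.571]
contact_force: [-0.3, -0.5, -2.1]
gripper_width: 0.133
```

Run:
```python
from h import *
s=state();print(s['time'],s['tool_pos'],s['contact_force'])
c='wrist';p,d=cams.grab_frame(c);W=cloud(c,d);np.savez('w5.npz',p=p,d=d,W=W);cv2.imwrite('pics/w5.png',p[:,:,::-1])
p,d=cams.grab_frame('side');cv2.imwrite('pics/s5.png',cv2.resize(p[200:380,220:420],(667,600))[:,:,::-1])
```

```text
7.8 [0.48494024 0.17220035 0.12499755] [-0.32423272 -0.51456702 -2.1400254 ]
```

View pics/w5.png

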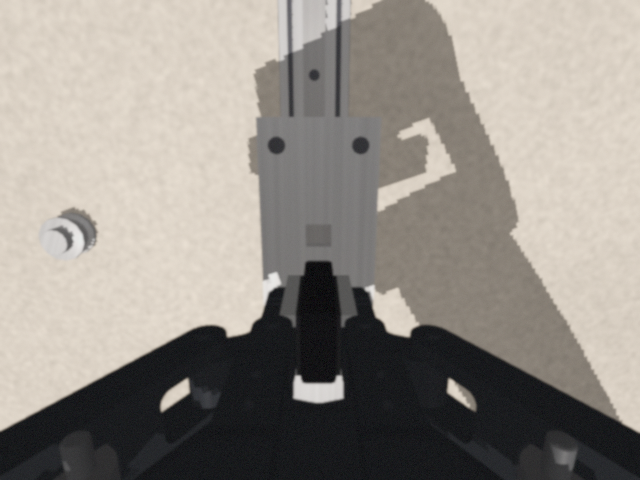

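View pics/s5.png

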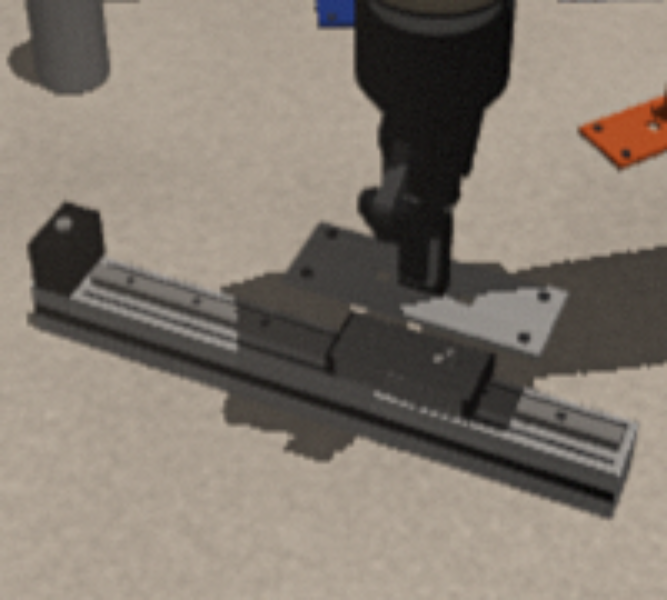

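Run:
```python
from h import *
f=np.load('w5.npz');p=f['p'];d=f['d'];W=f['W']
s=state();print(s['tool_pos'])
cv2.imwrite('pics/w5c.png',cv2.resize(p[0:150,240:400],(640,600),interpolation=cv2.INTER_CUBIC)[:,:,::-1])
g=cv2.cvtColor(p,cv2.COLOR_RGB2GRAY)
for v in(30,60,100,110): print(v,g[v,270:360].tolist())
ax=np.array([np.cos(.304),-np.sin(.304)]);n=np.array([np.sin(.304),np.cos(.304)])
m=(d>0)&(np.indices(d.shape)[0]<112)&(W[...,2]>.036)&(W[...,2]<.05)&(np.abs(W[...,1]-.15)<.07)
X=W[m];rel=(X[:,:2]-s['tool_pos'][:2])
a=rel@ax;b=rel@n
for lo in np.arange(.07,.16,.015):
    k=(a>lo)&(a<lo+.015)
    if k.sum()>20: print(lo.round(3),k.sum(),'across',b[k].min().round(4),b[k].max().round(4),((b[k].min()+b[k].max())/2).round(4),np.median(X[k,2]))
```

```text
[0.48538797 0.17178961 0.12566611]
30 [208, 207, 207, 207, 209, 210, 208, 203, 198, 203, 207, 209, 207, 208, 209, 204, 187, 157, 121, 103, 106, 131, 169, 194, 204, 205, 207, 208, 209, 210, 208, 206, 202, 196, 191, 191, 192, 190, 191, 193, 195, 196, 193, 193, 192, 193, 194, 195, 195, 195, 196, 194, 192, 188, 179, 160, 144, 154, 164, 163, 153, 144, 137, 134, 124, 109, 85, 64, 56, 59, 72, 98, 116, 124, 125, 126, 126, 123, 122, 122, 123, 129, 131, 131, 130, 130, 128, 128, 126, 126]
60 [177, 168, 155, 148, 148, 164, 185, 193, 185, 177, 177, 175, 168, 154, 138, 128, 120, 103, 79, 58, 55, 62, 81, 104, 118, 122, 123, 125, 126, 127, 127, 126, 121, 118, 115, 114, 112, 112, 113, 114, 115, 115, 116, 115, 115, 113, 115, 115, 116, 115, 116, 115, 116, 116, 117, 122, 124, 126, 127, 124, 126, 128, 127, 128, 121, 103, 74, 57, 58, 63, 85, 106, 117, 124, 126, 126, 126, 124, 122, 121, 127, 130, 132, 131, 132, 130, 129, 131, 130, 130]
100 [132, 132, 133, 133, 132, 131, 130, 129, 129, 122, 121, 124, 125, 126, 124, 123, 124, 117, 101, 75, 56, 58, 67, 92, 110, 122, 124, 124, 128, 126, 128, 128, 125, 118, 115
[... 312 characters left out ...]
129, 127, 127, 124, 124, 125, 125, 126, 124, 125, 121, 102, 76, 61, 54, 68, 87, 107, 118, 123, 125, 127, 127, 127, 127, 124, 122, 115, 112, 111, 110, 111, 110, 112, 110, 111, 110, 111, 112, 110, 110, 113, 112, 111, 110, 112, 115, 117, 124, 124, 125, 125, 125, 127, 127, 127, 123, 110, 91, 63, 54, 59, 79, 101, 119, 124, 125, 127, 125, 125, 125, 123, 124, 127, 128, 126, 126, 127, 128, 130, 130, 130, 129]
0.07 1111 across -0.0182 0.0215 0.0017 0.04045569006378675
0.085 1962 across -0.0185 0.0215 0.0015 0.040454280363457495
0.1 2091 across -0.0183 0.0216 0.0017 0.04047742484019475
0.115 2217 across -0.0184 0.0215 0.0016 0.04047279905801936
0.13 516 across -0.0181 0.0213 0.0016 0.04008796352505816
```

View pics/w5c.png

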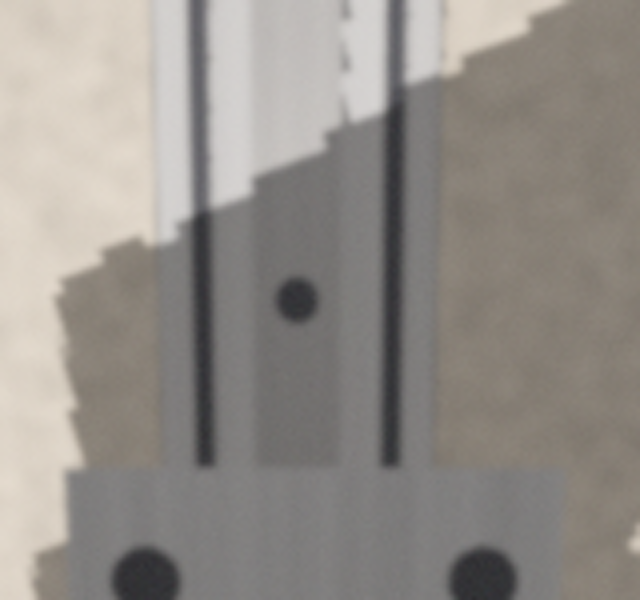

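Request:
play_rows:
  motion:
    - [1,[0.0005,0.0015,-0.012],0]
    - [1,[0.0005,0.0015,-0.024],0]
    - [1,[0.0005,0.0015,-0.034],0]
    - [1,[0.0005,0.0015,-0.034],0]
    - [1,[0.0005,0.0015,-0.034],0]

```text
time: 8.4
tool_pos: [0.4856, 0.1742, 0.0915]
tool_rot: [-0.418, -0.57, -0.419, 0.57]
contact_force: [0.3, -0.3, -2.4]
gripper_width: 0.132
```

Request:
play_rows:
  motion:
    - [1,[0,0,-0.001],0]
    - [1,[0,0,-0.002],0]
    - [1,[0,0,-0.002],0]

```text
time: 8.7
tool_pos: [0.4863, 0.1744, 0.0906]
tool_rot: [0.419, 0.57, 0.418, -0.57]
contact_force: [0.0, 0.3, -1.9]
gripper_width: 0.129
```

Request:
play_rows:
  motion:
    - [1,[0,0,-0.001],0]
    - [1,[0,0,-0.002],0]
    - [1,[0,0,-0.002],0]

```text
time: 9.0
tool_pos: [0.4859, 0.1743, 0.0882]
tool_rot: [-0.418, -0.57, -0.418, 0.57]
contact_force: [-0.0, -0.3, -1.7]
gripper_width: 0.129
```

```bash
cat > avg.py <<'E'
from h import *
L=[];F=[]
for i in range(6):
    s=state();L.append(s['tool_pos']);F.append(s['contact_force']);cams.grab_frame('wrist')
L=np.array(L);m=L.mean(0);ax=np.array([np.cos(.304),-np.sin(.304)]);n=np.array([np.sin(.304),np.cos(.304)])
print(s['time'],m.round(4),L.std(0).round(4),'along',m[:2]@ax,'across',m[:2]@n,'F',np.mean(F,0).round(2))
E
python3 avg.py
```

```text
9.25 [0.486  0.1744 0.0883] [0.     0.     0.0001] along 0.4115284359157836 across 0.3118460870034102 F [-0.04 -0.17 -1.76]
```

```bash
cat > rel.py <<'E'
from h import *
import sys
yaw=-.304
ax=np.array([np.cos(yaw),np.sin(yaw)]);n=np.array([-np.sin(yaw),np.cos(yaw)])
for it in range(2):
    s=state();c='wrist';info=cams.camera_info(c);p,d=cams.grab_frame(c);W=cloud(c,d);T=s['tool_pos']
    g=cv2.cvtColor(p,cv2.COLOR_RGB2GRAY)
    m=(d>0)&(np.indices(d.shape)[0]<112)&(W[...,2]>.036)&(W[...,2]<.044)&(np.abs(W[...,1]-.15)<.08)
    X=W[m][:,:2]-T[:2];a=X@ax;b=X@n;cen=[];aa=[]
    for lo in np.arange(.075,.16,.005):
        k=(a>lo)&(a<lo+.005)
        if k.sum()>200: cen.append((np.percentile(b[k],1)+np.percentile(b[k],99))/2);aa.append(lo)
    print('rail centre across rel TCP',np.mean(cen),'slope',np.polyfit(aa,cen,1)[0],len(cen))
    zt=T[2]-.0117;q=[]
    for u0,v0 in((276,145),(361,145)):
        w=(g[v0-14:v0+15,u0-14:u0+15]<(80)).astype(float);vv,uu=np.indices(w.shape);q.append((u0-14+(uu*w).sum()/w.sum(),v0-14+(vv*w).sum()/w.sum()))
    Q=back(c,q,zt,info)[:,:2]-T[:2];print(np.round(q,1).tolist(),'screws across',(Q.mean(0)@n).round(5),'along',(Q.mean(0)@ax).round(5),'yaw err',((Q[0]-Q[1])@ax/((Q[0]-Q[1])@n)*-1).round(4),T)
E
python3 rel.py
```

```text
rail centre across rel TCP -0.0007906224550730974 slope -0.00011911965232978388 10
[[276.2, 145.0], [360.3, 145.0]] screws across -0.00053 along 0.06064 yaw err 0.0002 [0.48607651 0.17437574 0.08832667]
rail centre across rel TCP -0.0008150816970852211 slope 0.0005261614667327288 10
[[276.0, 145.0], [360.3, 145.0]] screws across -0.0005 along 0.06065 yaw err 0.0005 [0.48608    0.17438685 0.08834326]
```

Request:
play_rows:
  motion:
    - [1,[0,0,-0.001],0]
    - [1,[0,0,-0.001],0]

```text
time: 9.6
tool_pos: [0.4859, 0.1743, 0.0871]
tool_rot: [-0.418, -0.57, -0.419, 0.57]
contact_force: [0.3, 0.7, -1.3]
gripper_width: 0.134
```

Request:
play_rows:
  motion:
    - [1,[0,0,-0.001],0]
    - [1,[0,0,-0.001],0]

```text
time: 9.8
tool_pos: [0.4862, 0.1744, 0.0866]
tool_rot: [0.419, 0.57, 0.418, -0.57]
contact_force: [-0.4, 0.1, 0.6]
gripper_width: 0.133
```

Request:
play_rows:
  motion:
    - [1,[0,0,-0.0005],0]
    - [1,[0,0,-0.0005],0]

```text
time: 10.0
tool_pos: [0.4862, 0.1744, 0.0866]
tool_rot: [0.419, 0.57, 0.418, -0.57]
contact_force: [-4.3, -0.9, 4.5]
gripper_width: 0.134
```

Request:
play_rows:
  motion:
    - [1,[0.00048,-0.00015,0],0]
    - [1,[0.00095,-0.0003,0],0]
    - [1,[0.0014,-0.00045,0],0]
    - [1,[0.0019,-0.0006,0],0]
    - [1,[0.0019,-0.0006,0],0]

```text
time: 10.5
tool_pos: [0.488, 0.1742, 0.0864]
tool_rot: [0.418, 0.57, 0.419, -0.57]
contact_force: [-3.7, 1.1, 5.8]
gripper_width: 0.128
```

Request:
play_rows:
  motion:
    - [1,[0.00048,-0.00015,0],0]
    - [1,[0.00095,-0.0003,0],0]
    - [1,[0.0014,-0.00045,0],0]
    - [1,[0.0019,-0.0006,0],0]
    - [1,[0.0019,-0.0006,0],0]

```text
time: 11.0
tool_pos: [0.4897, 0.1728, 0.0849]
tool_rot: [-0.419, -0.57, -0.418, 0.57]
contact_force: [0.6, -0.1, -1.4]
gripper_width: 0.134
```

Request:
play_rows:
  motion:
    - [1,[0,0,-0.001],0]
    - [1,[0,0,-0.001],0]

```text
time: 11.2
tool_pos: [0.4897, 0.1729, 0.0842]
tool_rot: [-0.419, -0.57, -0.418, 0.57]
contact_force: [1.1, -1.1, -2.9]
gripper_width: 0.135
```

Request:
play_rows:
  motion:
    - [1,[0,0,-0.001],0]
    - [1,[0,0,-0.002],0]
    - [1,[0,0,-0.002],0]

```text
time: 11.5
tool_pos: [0.4898, 0.1731, 0.0826]
tool_rot: [-0.418, -0.57, -0.418, 0.57]
contact_force: [-0.0, -0.7, -2.7]
gripper_width: 0.135
```

Request:
play_rows:
  motion:
    - [1,[0,0,-0.001],0]
    - [1,[0,0,-0.002],0]
    - [1,[0,0,-0.002],0]

```text
time: 11.8
tool_pos: [0.4899, 0.1732, 0.0807]
tool_rot: [0.419, 0.57, 0.418, -0.57]
contact_force: [0.2, -1.1, -1.8]
gripper_width: 0.131
```

Request:
play_rows:
  motion:
    - [1,[0,0,-0.001],0]
    - [1,[0,0,-0.002],0]
    - [1,[0,0,-0.003],0]
    - [1,[0,0,-0.003],0]

```text
time: 12.2
tool_pos: [0.4898, 0.1731, 0.0777]
tool_rot: [-0.418, -0.57, -0.418, 0.57]
contact_force: [0.3, 0.4, -2.4]
gripper_width: 0.131
```

Request:
play_rows:
  motion:
    - [1,[0,0,-0.0005],0]
    - [1,[0,0,-0.001],0]
    - [1,[0,0,-0.001],0]

```text
time: 12.5
tool_pos: [0.4899, 0.1731, 0.0767]
tool_rot: [0.418, 0.57, 0.418, -0.57]
contact_force: [0.7, 1.1, -2.7]
gripper_width: 0.137
```

Request:
play_rows:
  motion:
    - [1,[0,0,-0.0005],0]
    - [1,[0,0,-0.0005],0]

```text
time: 12.7
tool_pos: [0.4899, 0.1732, 0.0767]
tool_rot: [-0.418, -0.57, -0.418, 0.57]
contact_force: [-1.4, -0.2, 0.5]
gripper_width: 0.136
```

Request:
play_rows:
  motion:
    - [1,[0,0,-0.0005],0]
    - [1,[0,0,-0.0005],0]

```text
time: 12.9
tool_pos: [0.4899, 0.1732, 0.0767]
tool_rot: [-0.418, -0.57, -0.419, 0.57]
contact_force: [-2.3, -1.8, 5.1]
gripper_width: 0.133
```

```bash
python3 avg.py
python3 - <<'E'
from h import *
a=[]
for c,y,x in(('side',190,220),('scene',230,280)):
    p,d=cams.grab_frame(c);a.append(cv2.resize(p[y:y+120,x:x+180],(800,533))[:,:,::-1]);cv2.imwrite(f'pics/{c}6.png',a[-1])
E
```

```text
13.15 [0.4899 0.1732 0.0767] [0. 0. 0.] along 0.4156135651752194 across 0.31189593788416226 F [-3.45 -1.68  5.14]
```

View pics/side6.png

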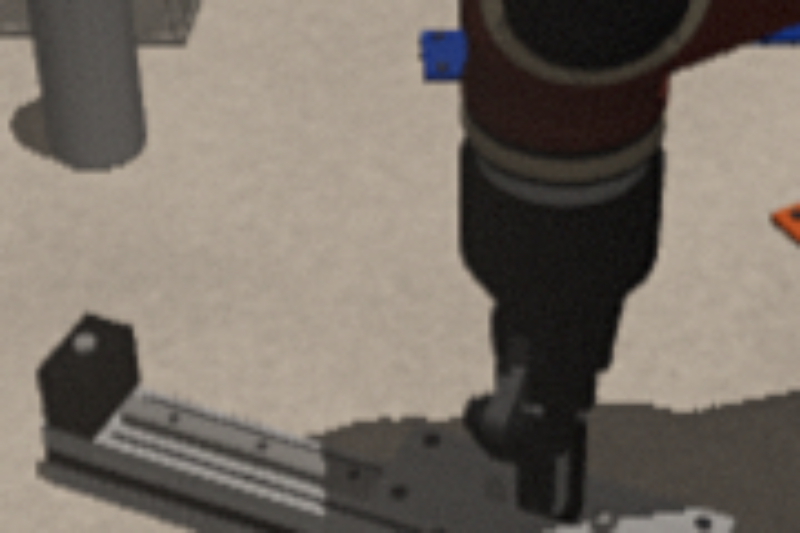

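View pics/scene6.png

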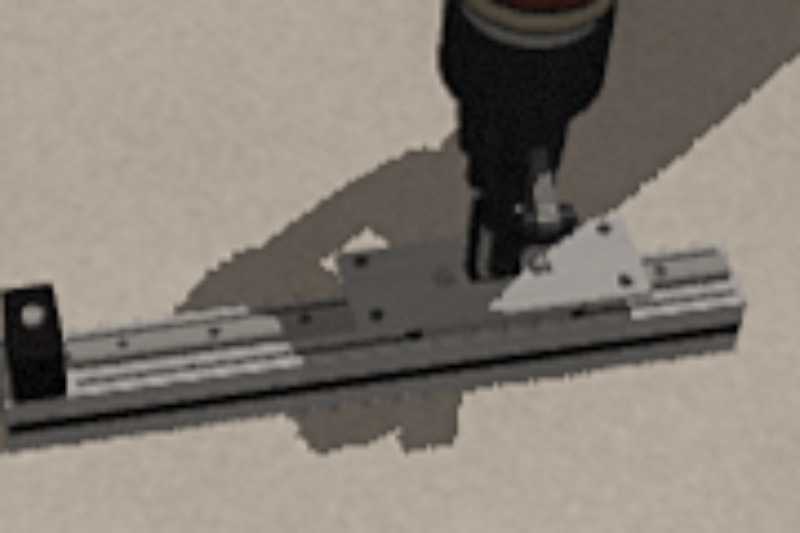

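Request:
play_rows:
  motion:
    - [1,[0.001,-0.0003,0.0002],0]
    - [1,[0.0029,-0.0009,0.0002],0]
    - [1,[0.0057,-0.0018,0.0002],0]
    - [1,[0.0095,-0.003,0.0002],0]
    - [1,[0.0143,-0.0045,0.0002],0]

```text
time: 13.8
tool_pos: [0.5029, 0.1695, 0.0767]
tool_rot: [-0.417, -0.569, -0.42, 0.571]
contact_force: [-9.4, 2.0, 10.0]
gripper_width: 0.137
```

Request:
play_rows:
  motion:
    - [1,[0.0048,-0.0015,0.0003],0]
    - [1,[0.0095,-0.003,0.0003],0]
    - [1,[0.0143,-0.0045,0.0003],0]
    - [1,[0.0191,-0.006,0.0003],0]
    - [1,[0.0239,-0.0075,0.0003],0]

```text
time: 14.3
tool_pos: [0.5267, 0.1621, 0.0767]
tool_rot: [-0.417, -0.569, -0.42, 0.571]
contact_force: [-9.2, 2.4, 9.2]
gripper_width: 0.133
```

Request:
play_rows:
  motion:
    - [1,[0.0048,-0.0015,0.0002],0]
    - [1,[0.0095,-0.003,0.0002],0]
    - [1,[0.0143,-0.0045,0.0002],0]
    - [1,[0.0191,-0.006,0.0002],0]
    - [1,[0.0239,-0.0075,0.0002],0]

```text
time: 14.8
tool_pos: [0.5504, 0.1546, 0.0767]
tool_rot: [-0.417, -0.569, -0.42, 0.571]
contact_force: [-8.7, 2.3, 8.4]
gripper_width: 0.134
```

Request:
play_rows:
  motion:
    - [1,[0.0048,-0.0015,0],0]
    - [1,[0.0095,-0.003,0],0]
    - [1,[0.0143,-0.0045,0],0]
    - [1,[0.0191,-0.006,0],0]
    - [1,[0.0239,-0.0075,0],0]

```text
time: 15.3
tool_pos: [0.5743, 0.1471, 0.0768]
tool_rot: [-0.417, -0.569, -0.42, 0.571]
contact_force: [-9.5, 2.2, 8.0]
gripper_width: 0.132
```

Request:
play_rows:
  motion:
    - [1,[0.0048,-0.0015,0],0]
    - [1,[0.0095,-0.003,0],0]
    - [1,[0.0143,-0.0045,0],0]
    - [1,[0.0191,-0.006,0],0]
    - [1,[0.0239,-0.0075,0],0]

```text
time: 15.8
tool_pos: [0.5982, 0.1396, 0.0768]
tool_rot: [-0.417, -0.569, -0.42, 0.571]
contact_force: [-9.1, 2.8, 8.0]
gripper_width: 0.132
```

Request:
play_rows:
  motion:
    - [1,[0.0038,-0.0012,0],0]
    - [1,[0.0067,-0.0021,0],0]
    - [1,[0.0095,-0.003,0],0]
    - [1,[0.0124,-0.0039,0],0]
    - [1,[0.0143,-0.0045,0],0]

```text
time: 16.3
tool_pos: [0.6126, 0.1351, 0.0768]
tool_rot: [-0.417, -0.569, -0.42, 0.571]
contact_force: [-8.5, 3.1, 8.5]
gripper_width: 0.129
```

```bash
python3 - <<'E'
from h import *
p,d=cams.grab_frame('wrist');cv2.imwrite('pics/w7.png',p[:,:,::-1])
s=state();print(s['tool_pos'],s['contact_force'])
E
python3 avg.py
```

```text
[0.61285118 0.13503846 0.07678294] [-7.85739054  2.27068378  6.59367842]
16.6 [0.6128 0.1351 0.0768] [0. 0. 0.] along 0.5443058752902447 across 0.3123102949783703 F [-7.7   2.12  6.83]
```

View pics/w7.png

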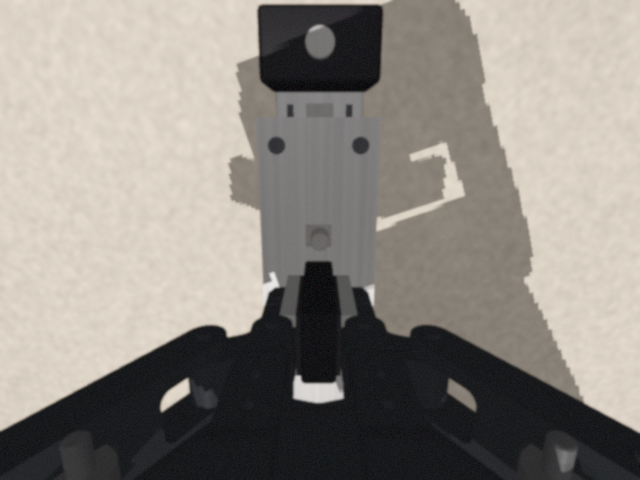

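Request:
play_rows:
  motion:
    - [1,[0.0019,-0.0006,0],0]
    - [1,[0.0038,-0.0012,0],0]
    - [1,[0.0057,-0.0018,0],0]
    - [1,[0.0067,-0.0021,0],0]
    - [1,[0.0067,-0.0021,0],0]

```text
time: 17.15
tool_pos: [0.6194, 0.133, 0.0768]
tool_rot: [-0.417, -0.569, -0.42, 0.571]
contact_force: [-8.6, 2.6, 6.4]
gripper_width: 0.132
```

Request:
play_rows:
  motion:
    - [1,[0.0005,-0.00015,0],0]
    - [1,[0.001,-0.0003,0],0]
    - [1,[0.001,-0.0003,0],0]

```text
time: 17.45
tool_pos: [0.6202, 0.1327, 0.0768]
tool_rot: [-0.417, -0.569, -0.42, 0.571]
contact_force: [-8.7, 2.4, 8.1]
gripper_width: 0.131
```

Request:
play_rows:
  motion:
    - [1,[0.0005,-0.00015,0],0]
    - [1,[0.001,-0.0003,0],0]
    - [1,[0.001,-0.0003,0],0]

```text
time: 17.75
tool_pos: [0.6212, 0.1324, 0.0768]
tool_rot: [-0.417, -0.569, -0.42, 0.571]
contact_force: [-8.1, 2.0, 6.9]
gripper_width: 0.132
```

Request:
play_rows:
  motion:
    - [1,[0.0005,-0.00015,0],0]
    - [1,[0.001,-0.0003,0],0]
    - [1,[0.001,-0.0003,0],0]

```text
time: 18.05
tool_pos: [0.6222, 0.1321, 0.0768]
tool_rot: [-0.417, -0.569, -0.42, 0.571]
contact_force: [-8.7, 2.3, 7.9]
gripper_width: 0.131
```

Request:
play_rows:
  motion:
    - [1,[0.0005,-0.00015,0],0]
    - [1,[0.001,-0.0003,0],0]
    - [1,[0.001,-0.0003,0],0]

```text
time: 18.35
tool_pos: [0.6231, 0.1318, 0.0768]
tool_rot: [-0.417, -0.569, -0.42, 0.571]
contact_force: [-9.0, 2.3, 7.1]
gripper_width: 0.132
```

Request:
play_rows:
  motion:
    - [1,[0.0005,-0.00015,0],0]
    - [1,[0.001,-0.0003,0],0]
    - [1,[0.001,-0.0003,0],0]

```text
time: 18.65
tool_pos: [0.6232, 0.1318, 0.0768]
tool_rot: [-0.417, -0.568, -0.421, 0.572]
contact_force: [-14.1, 1.9, 10.1]
gripper_width: 0.134
```

Request:
play_rows:
  motion:
    - [1,[-0.0005,0.00015,0.0002],0]
    - [1,[-0.001,0.0003,0.0004],0]
    - [1,[-0.001,0.0003,0.0004],0]

```text
time: 18.95
tool_pos: [0.6231, 0.1319, 0.0768]
tool_rot: [-0.417, -0.569, -0.42, 0.571]
contact_force: [-8.1, 3.0, 5.2]
gripper_width: 0.134
```

Request:
play_rows:
  motion:
    - [1,[-0.0005,0.00015,0.0002],0]
    - [1,[-0.001,0.0003,0.0004],0]
    - [1,[-0.001,0.0003,0.0004],0]

```text
time: 19.25
tool_pos: [0.6231, 0.1318, 0.0768]
tool_rot: [-0.418, -0.57, -0.419, 0.57]
contact_force: [-2.5, 3.0, 2.3]
gripper_width: 0.133
```

Request:
play_rows:
  motion:
    - [0.6,[0,0,0],0]
    - [0.3,[0,0,0],0]
    - [0,[0,0,0],0]
    - [-0.4,[0,0,0],0]
    - [-0.4,[0,0,0],0]

```text
time: 19.75
tool_pos: [0.624, 0.131, 0.0774]
tool_rot: [0.419, 0.57, 0.418, -0.57]
contact_force: [0.8, -0.2, -0.7]
gripper_width: 0.702
```

Request:
play_rows:
  motion:
    - [-0.4,[0,0,0],0]
    - [-0.4,[0,0,0.01],0]
    - [-0.4,[0,0,0.04],0]
    - [-0.4,[0,0,0.08],0]
    - [-0.4,[0,0,0.12],0]

```text
time: 20.25
tool_pos: [0.6234, 0.1312, 0.1989]
tool_rot: [-0.418, -0.57, -0.419, 0.57]
contact_force: [0.5, -0.2, 0.1]
gripper_width: 0.701
```

Request:
play_rows:
  motion:
    - [-0.4,[-0.02,0.006,0.03],0]
    - [-0.4,[-0.03,0.009,0.04],0]
    - [-0.4,[-0.03,0.009,0.04],0]
    - [-0.4,[-0.03,0.009,0.04],0]
    - [-0.4,[-0.03,0.009,0.04],0]

```text
time: 20.75
tool_pos: [0.5929, 0.1398, 0.2344]
tool_rot: [-0.418, -0.569, -0.419, 0.571]
contact_force: [0.8, 0.6, 0.3]
gripper_width: 0.698
```

Run:
```python
from h import *
s=state();print(s['time'],s['tool_pos'],s['contact_force'])
ax=np.array([np.cos(.304),-np.sin(.304)]);n=np.array([np.sin(.304),np.cos(.304)])
for c in('wrist','side','scene'):
    info=cams.camera_info(c);p,d=cams.grab_frame(c)
    if c=='wrist': cv2.imwrite('pics/w8.png',p[:,:,::-1])
    if c=='side': cv2.imwrite('pics/side8.png',cv2.resize(p[190:340,210:410],(800,600))[:,:,::-1])
    W=cloud(c,d);z=W[...,2];L=[.622,.1322]
    m=(d>0)&(np.hypot(W[...,0]-L[0],W[...,1]-L[1])<.03)&(z>.105)&(z<.125)
    if m.sum()>20:
        r=cv2.minAreaRect(W[m][:,:2].astype(np.float32)*1000);q=np.array(r[0])/1000;print(c,'lugtop z',np.median(z[m]),r,'along',q@ax,'across',q@n)
    m=(d>0)&(z>.055)&(z<.071)&(np.abs((W[...,:2]-L)@ax)<.068)&(np.abs((W[...,:2]-L)@n)<.022)
    X=W[m];
    if len(X)>50:
        A=np.c_[(X[:,:2]-L)@ax,(X[:,:2]-L)@n,np.ones(len(X))];print('plate top fit slopes,z',np.linalg.lstsq(A,X[:,2],rcond=None)[0].round(4))
    print(c,'grip',[(np.round(r['at'],4),round(r['score'],2)) for r in nets.landmark_of(c,'bracket_grip') if r['at'][1]>0],'stop',[np.round(r['at'],4) for r in nets.landmark_of(c,'stop_face')][:1])
```

```text
20.75 [0.59289415 0.13984333 0.23440109] [0.82376954 0.63532563 0.29046326]
wrist lugtop z 0.11452925896589439 ((621.7047119140625, 131.58099365234375), (11.5162935256958, 25.689266204833984), 72.31928253173828) along 0.5538101954858218 across 0.31164815751523617
plate top fit slopes,z [-0.0022 -0.0012  0.0647]
wrist grip [(array([0.6198, 0.1343, 0.0912]), 0.74)] stop [array([0.6968, 0.1115, 0.0595])]
side lugtop z 0.11395703653843585 ((621.896240234375, 133.60546875), (14.104277610778809, 25.28523063659668), 74.88162231445312) along 0.553386936901617 across 0.31363713581813674
plate top fit slopes,z [ 0.0003 -0.0012  0.0657]
side grip [(array([0.6214, 0.1312, 0.0876]), 0.75)] stop [array([0.6935, 0.1137, 0.0568])]
scene lugtop z 0.11223209131285242 ((623.592041015625, 132.26889038085938), (17.507081985473633, 25.348012924194336), 66.7134780883789) along 0.5554050700082344 across 0.3128694634983815
plate top fit slopes,z [-0.0021  0.0062  0.0638]
scene grip [(array([0.6238, 0.1321, 0.0899]), 0.94)] stop [array([0.6933, 0.1078, 0.0579])]
```

View pics/w8.png

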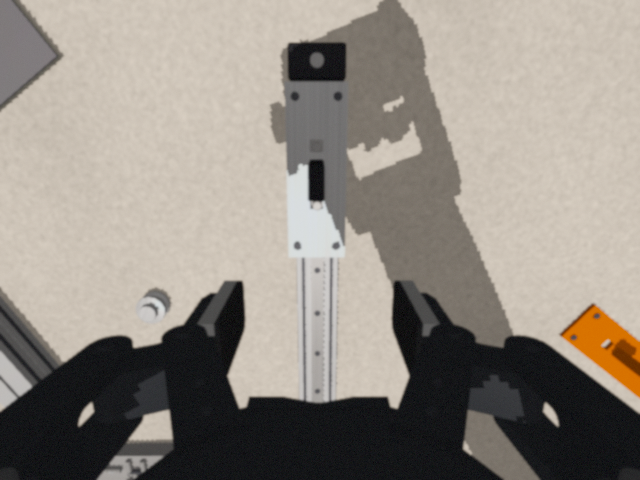

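View pics/side8.png

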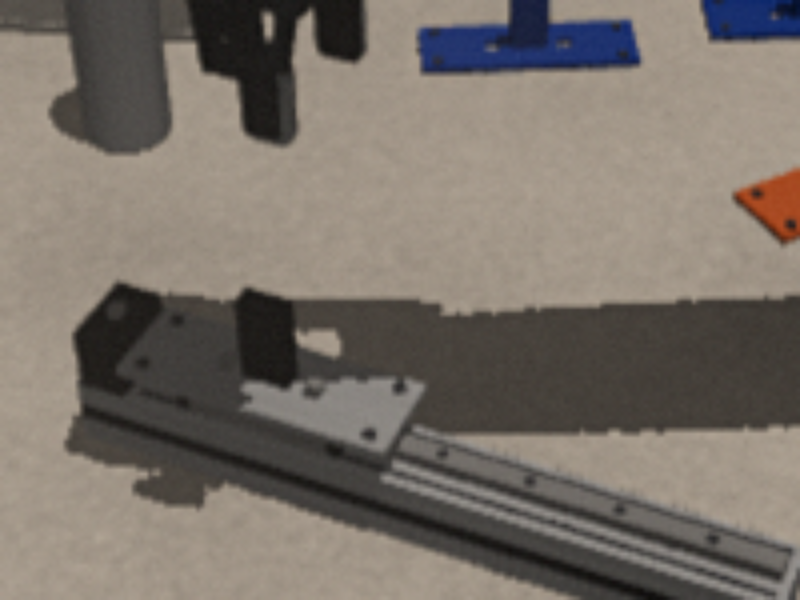

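The pictures show the plate flat and centred on the carriage, with its end against the black stop. In the wrist view the lug is at (316,180) and the stop's edge meets the plate's end at row 80. The gripper is clear, so I'm handing in.

```bash
python3 -c "
from plant import workorder;print(workorder.job_done())"
```

```text
the job is handed in; nothing more can be done
None
```

The plate is seated over both studs and its end is against the black stop. The gripper has let go and is clear, and the job is handed in at about 21 s. The hand-in gives no verdict.

**What I did:** I gripped the aluminium plate by its black lug and lowered it onto the stud tips. I slid it about 3.5 mm along the carriage until the holes dropped over the studs, then lowered it the full 10 mm until it sat home. I pushed the carriage about 137 mm along the rail at 8–9 N. When the plate stopped moving, the force read about 14 N along the rail, so I eased off before opening the gripper.

**Last checks:**
- **Height and tilt:** The lug's top is at 112–115 mm, where 115 mm means fully seated. The plate tilts less than 0.007 rad in every view.
- **Line with the rail:** The lug is within about 1 mm of the centre line in the wrist view. The side and scene views put it 2–3 mm off, measured against the wrist view's rail line.
- **Against the stop:** The network's stop position, less precise, fits within a few mm. The stall and the wrist and side pictures also show the plate touching the stop.
- **Forces:** No wrist-force reading passed about 17 N in total.
- **Other things:** The arm did not touch the can, pulley, screwdriver or the blue and orange look-alikes. I did not measure their positions again at the end.

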